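# Unpack the hand grinder onto the scale

## Robot

A 6-joint arm with a two-finger parallel gripper is mounted at the origin on the work surface. World frame = base frame: x ahead of the robot, y to its left, z up, the work surface at z = 0. Lengths are in m, angles in rad, forces in N, time in s.
With the tool pointing down it reaches from about 0.35 to 0.975 m from the base axis. Payload 4.9 kg.
Tool frame: the origin (TCP) lies at the very end of the fingers, on their centre line; the grasp point (between the pads) lies 19 mm behind it (ctrl.grip_point_offset is the distance from the TCP to the grasp point, in m); z points along the fingers, y is the line along which they close (so a half turn about z gives the same grasp; the last joint's range is limited). The gripper opens to 85 mm and grips with 20 to 120 N. Pads are 22 mm wide; open, the fingers measure 114 mm over their backs; the gripper's body (76 mm by 85 mm) begins 54 mm behind the grasp point. The pads swing forward as they close: fully open they stand 13 mm farther back than shut.
Start: joints at [-1.26, 0.053, 1.613, -0, 1.476, -0.119], TCP at [0.26, -0.568, 0.204] pointing down, gripper open.
Joint ranges: [-3.01, 3.01], [-1.01, 2.22], [0.06, 2.58], [-1.02, 4.17], [0.09, 2.62], [-3.14, 3.14]. Speed limits (rad/s): [2.57, 2.57, 3.14, 3.14, 3.14, 3.14].

## Interface

Orientations are given as a rotation vector (axis times angle).
In Python, from station import ctrl gives the robot as it stands.
- The arm moves only by the tool send_rows, never from a script. Its argument "rows" is a list of rows, each a list of 3 entries, a list of its own where there are three numbers: the finger opening in cm, from 0 to 8.54, then the shift along the tool's x, y, z in cm, then the turn about the tool's z in degrees. A call has 1 to 10 rows; each row shifts and turns the commanded pose from where the row before left it, along the tool's axes as they then stand; what a row does not reach is not made up. A row lasts 1/8 s, in which the tool goes at most 62.5 mm and 10.7 degrees, less where a joint would pass 70% of its speed; a pose out of reach is approached as far as the arm can. A call with a gripper value outside its range is refused whole. The fingers move at their own pace and stop on an object; "newtons" is the grip in N (left out, the last holds). Time passes only in rows, so rows that do not move let the fingers close. It gives the time, the measured TCP pose, the force, the opening and the grip force at its end, in the units of the state.
- ctrl.get_obs(): the state, without advancing time (a new reading comes with each control period).
- ctrl.get_image(name): name is "scene" or "side" or "wrist"; returns a dict with "frame" (480x640x3 uint8, red, green, blue), "range_z" (480x640 float32, m along the optical axis (not along the pixel's ray), 0 where there is no reading), "fx", "fy", "cx", "cy" (pixels), "cam_to_world" (4x4, takes a point from camera to world coordinates). Camera axes: x right, y down, z forward; pixel columns grow to the right and rows downward; lengths in m; the calibration is good to about 2 mm. A picture is of the moment at which its call begins.
- ctrl.finish_job(): hands the job in; it is judged then, once.
The state is a dict: "t": time; "q": joint angles; "dq": joint speeds; "effort": joint torques, N m; "tool_pos": TCP position; "tool_rot": TCP orientation; "contact_force": force on the tool from outside, world axes, zero at the start; "wrist_torque": the same for the moment, N m; "opening": finger opening in m; "grip_force": force on a finger pad.
Only numpy, scipy, OpenCV 4.12 (cv2) and the standard library are available. Lean on these libraries where they do the work, as an engineer would, in place of code of your own. Each camera call takes 0.05 s, during which the arm holds its last target. There are 200 camera calls.

## Task

Set up the hand grinder for the cupping: lift the lid of the wooden travel case up and over its balance point so that it stays open by itself, then take the grinder out and lay it down on the middle of the ribbed counter mat. Take it again from there, stand it upright on the middle of the scale's pan with its catch cup down, and let go; each time set it down rather than drop it. Leave the crank in its place in the case, and do not move the tumblers and the bowl.

Things in the scene. Friction and masses are not known exactly. Their poses are not given: they have to be found in the camera images.
- kit: dark wooden travel case, fixed, 196 mm deep (x) by 226 mm wide (y), 70 mm high without lid, walls 8 mm. Origin: centre of its underside; x points from its front (lip side, towards the robot) to the hinge side. A rigid grey insert fills it to height 40 mm. Its trough for the lying grinder, 56 mm wide, 184 mm long, runs along y, centre line at x = -20 mm, floor at height 10 mm
- kit_notch (a point): middle of the trough, on its centre line, 35 mm above the counter (axis height of the grinder lying in it). Here a finger notch is cut across the trough, down to its floor: 48 mm long along the case's y and reaching 70 mm to either side of the centre line along x
- kit_hinge (a point): middle of the lid's hinge axis, at the top of the case's back wall, 70 mm above the counter; the axis is parallel to the case's y
- kit_lid (a joint): angle of the case's lid: 0 shut, opening upwards and away from the case's front, to a stop at 1.85 rad. About 0.45 kg, lightly damped; balance point at about 1.4 rad: let go below it falls shut, beyond it falls open onto its stop and stays. A shallow shell 196 x 226 x 26 mm, its rim level with the hinge axis when shut
- kit_lid_lip (a point): middle of the front edge, at mid thickness, of the brass lifting lip, which stands 25 mm out from the middle of the lid's front face, 56 mm wide (along the case's y), 10 mm thick. Shut, its underside is 78 mm above the counter; this point is then 221 mm in front of the hinge axis and 13 mm above it
- grinder: loose hand grinder, 0.5 kg, 171 mm long. Origin: centre of its foot; z runs from foot to top. Foot: round ribbed steel catch cup, 48 mm diameter, to z = 51 mm; dark octagonal body, 50 mm across flats (flats face its x and y), to 151 mm; steel cap and 10 mm thick stub above. Lying on a flat, its axis is 25 mm above its support. It starts in the trough, z along the case's y
- grinder_mid (a point): point on the grinder's axis 85 mm above the foot, near its centre of mass; same axes as the grinder. At the start it is at the case's finger notch
- mat: ribbed light blue rubber counter mat, 190 x 190 mm, 4 mm thick, fixed to the counter. Origin: centre of its underside
- mat_top (a point): centre of the mat's upper face, 4 mm above the counter
- scale: flat coffee scale, fixed: black base 158 x 134 mm, 19 mm high, with a steel pan 120 (x) x 128 mm (y) whose upper face is 24 mm above the counter. Origin: on the counter under the pan's centre; the display strip lies at its -x side
- scale_pan (a point): centre of the upper face of the scale's pan
- crank: the grinder's crank, loose in a slot of the case behind the grinder (case x = 55 to 90 mm): flat steel arm 120 x 14 x 6 mm with a wooden knob 34 mm high at its +y end. Origin: centre of the arm's underside. To be left alone
- tumbler_a: black tumbler standing on the counter at the far left of the work, 82 mm diameter, 105 mm high, origin at the centre of its underside. Bystander
- tumbler_b: black tumbler standing on the counter at the far right of the work, 82 mm diameter, 105 mm high, origin at the centre of its underside. Bystander
- bowl: white cupping bowl, 96 mm diameter, 62 mm high, origin at the centre of its underside, on the far side of the counter. Bystander
Mind the look-alikes: they are no part of the job. There is more than one size of the scale; the job needs the middle-sized.

How it is judged:
On the way, in this order (a step that is already met when the one before it is completed fails the run):
1. the lid stays open by itself, nothing touching it (value of joint kit_lid above 1.65 rad and velocity of joint kit_lid below 0.1 rad/s and contact force between each of the fingers, the arm and anything else below 0.1 N), for 0.3 s.
2. the grinder lies on the mat, let go and at rest (horizontal distance between grinder_mid and mat_top below 0.06 m and z of grinder_mid in the frame of mat_top below 0.03 m and angle between grinder's own z axis and vertical between 1.48 and 1.66 rad and linear speed of grinder below 0.02 m/s and contact force between the fingers and grinder below 0.1 N), for 0.2 s.
At the end, for the whole second after the job is handed in: The lid stands open on its stop (beyond 1.65 rad) by itself; the grinder stands upright (within 0.06 rad), catch cup down, on the scale's pan, its foot's centre within 30 mm of the pan's centre, let go and at rest. The crank and the bystanders are where they were (value of joint kit_lid above 1.65 rad and angle between grinder's own z axis and vertical below 0.06 rad and horizontal distance between grinder and scale_pan below 0.03 m and z of grinder in the frame of scale_pan between -0.004 and 0.004 m and linear speed of grinder below 0.02 m/s and contact force between the fingers and grinder below 0.1 N); the robot touches nothing.
It fails at once if the crank is taken or knocked out of its place (more than 30 mm) (distance of crank from where it was at the start of the episode above 0.03 m).
It fails at once if a tumbler or the bowl is moved more than 20 mm (distance of any of tumbler_a, tumbler_b, bowl from where it was at the start of the episode above 0.02 m).
It fails at once if the grinder is dropped or knocked over (moves at over 0.4 m/s while the fingers do not hold it) (linear speed of grinder above 0.4 m/s and contact force between the fingers and grinder below 0.1 N).
It also fails if it takes over 72 s, if anything falls off the work surface, if the arm or the gripper's body presses on something with over 40 N, if the wrist force passes 120 N, or if a joint passes its speed limit or range.

## Working session

There is one attempt and no reset: what is moved stays moved. The work goes in short steps, Python scripts to look and compute and a tool call to move; the robot and the scene stay as the last step left them, time stands still between calls to the robot, and variables do not carry over. Pictures are saved under pics/ and viewed, at most 10 in all, crops included, and the job is handed in when it is done.

Besides the shell and the picture viewer there is one more tool, called after "Call:" as name(argument=value, ...), one argument or row to a line, values as JSON. send_rows: Moves the arm, as the interface text tells. Its arguments: {"type":"object","properties":{"rows":{"type":"array","items":{"type":"array"}},"newtons":{"type":"number"}},"required":["rows"]}

```bash
mkdir -p pics; cat > h.py <<'E'
import numpy as np, cv2
from station import ctrl
from scipy.spatial.transform import Rotation as R
def grab(n):
    im=ctrl.get_image(n); np.savez('%s.npz'%n,**im); return im
def pts(im):
    z=im['range_z'];v,u=np.mgrid[:480,:640]
    p=np.stack([(u-im['cx'])/im['fx']*z,(v-im['cy'])/im['fy']*z,z],-1)
    T=np.array(im['cam_to_world']);w=p@T[:3,:3].T+T[:3,3];w[z<=0]=np.nan;return w
def save(im,f,box=None,s=1):
    a=im['frame'][...,::-1]
    if box: a=a[box[1]:box[3],box[0]:box[2]]
    cv2.imwrite('pics/'+f,cv2.resize(a,None,fx=s,fy=s))
E
python3 - <<'E'
from h import *
for n in('scene','side'):
    im=grab(n);save(im,n+'0.png');print(n,np.array(im['cam_to_world']).round(3).tolist(),im['fx'])
print(ctrl.get_obs())
E
```

```text
scene [[0.466, 0.654, -0.596, 1.578], [0.885, -0.336, 0.323, -0.555], [0.011, -0.678, -0.735, 1.321], [0.0, 0.0, 0.0, 1.0]] 603.7287142451704
side [[-0.978, -0.121, 0.171, 0.321], [-0.21, 0.556, -0.804, 1.102], [0.002, -0.822, -0.569, 0.873], [0.0, 0.0, 0.0, 1.0]] 569.1638004145005
{'t': 0.1, 'q': array([-1.25998230e+00,  5.33180139e-02,  1.61417402e+00, -4.08382273e-05,
        1.47599823e+00, -1.18989299e-01]), 'dq': array([-0.00204663, -0.00213019, -0.0038597 , -0.00060273,  0.00044712,
       -0.00159232]), 'effort': array([ 1.32364668e-03, -3.94902921e+01, -3.71361566e+01, -7.00426810e-06,
        3.96075440e-03, -1.16228657e-05]), 'tool_pos': array([ 0.26023563, -0.56755959,  0.20305881]), 'tool_rot': array([-3.06748479e+00, -6.69552900e-01,  3.48806172e-04]), 'contact_force': array([-0.06550983, -0.22023079,  0.02079617]), 'wrist_torque': array([ 0.00156305, -0.01422643,  0.01132888]), 'grip_force': 0.0, 'opening': 0.08544033343741618}
```

View pics/scene0.png

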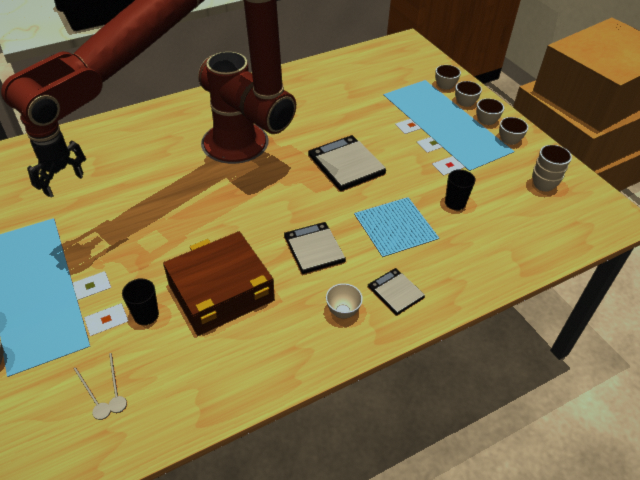

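View pics/side0.png

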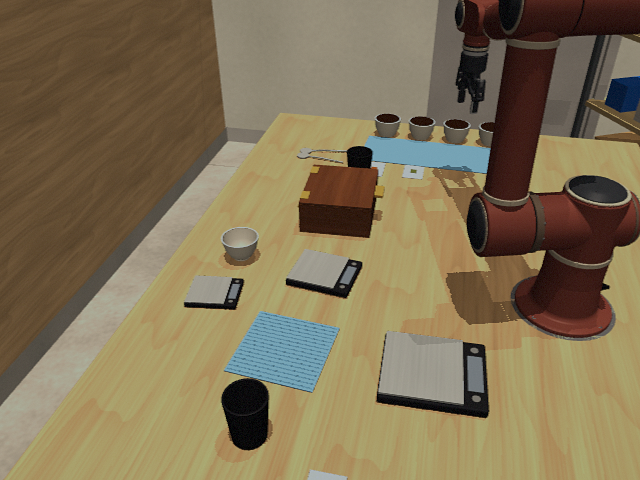

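The scene view shows the case at about (220,280) with its lip at (200,245). The middle-sized scale is at (315,247), the mat at (397,226), the bowl at (344,303) and the tumblers at (141,300) and (460,190). The side view agrees: case (340,200), scale (325,272), mat (283,350).

```bash
cat > m.py <<'E'
from h import *
def rect(P,m):
    p=P[m][:,:2];p=p[np.isfinite(p[:,0])]
    (c,s,a)=cv2.minAreaRect((p*1000).astype(np.float32));return np.round(c,1),np.round(s,1),round(a,2),len(p)
def big(m,seed):
    n,l=cv2.connectedComponents(m.astype(np.uint8));return l==l[seed[1],seed[0]] if l[seed[1],seed[0]] else None
E
python3 - <<'E'
from m import *
for n,seeds in (('scene',dict(lid=(215,265),mat=(405,218),pan=(318,248),lip=(200,245),bowl=(344,290),ta=(141,290),tb=(460,176))),('side',dict(lid=(345,182),mat=(283,350),pan=(320,268),lip=(380,191),bowl=(240,237),ta=(360,153),tb=(246,390)))):
    d=dict(np.load(n+'.npz'));P=pts(d);hsv=cv2.cvtColor(d['frame'],cv2.COLOR_RGB2HSV);z=P[...,2]
    for k,s in seeds.items():
        print(n,k,P[s[1],s[0]].round(3),hsv[s[1],s[0]])
    H,S,V=[hsv[...,i].astype(int) for i in range(3)]
    ms=dict(lid=(abs(z-.096)<.006),pan=(abs(z-.024)<.007)&(S<70)&(V>90),mat=(abs(z-.004)<.01)&(H>90)&(H<112)&(S>80))
    for k,m in ms.items():
        m=cv2.morphologyEx(m.astype(np.uint8),cv2.MORPH_CLOSE,np.ones((5,5)))
        m=cv2.morphologyEx(m,cv2.MORPH_OPEN,np.ones((3,3)))>0
        b=big(m,seeds[k])
        if b is None: print(n,k,'none');continue
        print(n,k,rect(P,b),np.nanmedian(z[b]).round(4))
    m=(H>15)&(H<32)&(S>120)&(V>120)&(z>.07)&(z<.1);p=P[m]
    u=seeds['lid'];c=P[u[1],u[0]];q=p[(np.hypot(p[:,0]-c[0],p[:,1]-c[1])<.17)]
    print('lip pts',len(q));
    q=q[q[:,0]<c[0]-.07];print(q.mean(0),q.min(0),q.max(0)) if len(q) else 0
E
```

```text
scene lid [ 0.57  -0.287  0.097] [ 10 218 102]
scene mat [0.586 0.315 0.007] [ 97 123 193]
scene pan [0.585 0.014 0.024] [ 23  47 175]
scene lip [ 0.479 -0.296  0.09 ] [ 22 224 181]
scene bowl [ 0.762 -0.004  0.043] [ 20  84 145]
scene ta [ 0.531 -0.482  0.061] [0 0 5]
scene tb [0.573 0.514 0.086] [120  64   4]
scene lid (array([ 576.8, -289.7]), array([225.8, 227.2]), 3.01, 5248) 0.0962
scene pan (array([568.2,  10.9]), array([129.5, 154.7]), 83.18, 1581) 0.0238
scene mat (array([596.8, 275. ]), array([194.2, 197.4]), 84.8, 2796) 0.0046
lip pts 383
[ 0.47609571 -0.29496824  0.08935147] [ 0.46143045 -0.40511605  0.08010847] [ 0.49638862 -0.18184221  0.09940171]
side lid [ 0.575 -0.304  0.098] [ 11 175 115]
side mat [0.595 0.281 0.004] [ 98  87 182]
side pan [0.576 0.014 0.027] [ 21  25 161]
side lip [ 0.473 -0.292  0.087] [ 22 167 171]
side bowl [ 0.806 -0.056  0.039] [ 19  49 161]
side ta [ 0.568 -0.521  0.086] [60 43 18]
side tb [0.608 0.462 0.081] [90 55 14]
side lid (array([ 573.3, -287.9]), array([220.8, 238.1]), 3.37, 2937) 0.0971
side pan (array([567.4,   9.6]), array([134.6, 149.3]), 83.79, 1809) 0.0244
side mat (array([595. , 274.5]), array([192.4, 189.9]), 85.4, 5723) 0.0046
lip pts 172
[ 0.47516932 -0.29204087  0.08914304] [ 0.46171499 -0.3222551   0.08491246] [ 0.48797962 -0.26134285  0.0984901 ]
```

```bash
cat >> h.py <<'E'
def go(x,y,z,yaw):
    """shift (tool cm) and turn (deg) to a tcp target; yaw = direction of tool y in deg, mod 180. Rows turning after shifting."""
    o=ctrl.get_obs();M=R.from_rotvec(o['tool_rot']).as_matrix()
    d=M.T@(np.array([x,y,z])-o['tool_pos'])*100
    a=np.degrees(np.arctan2(M[1,1],M[0,1]));t=-(yaw-a);t=(t+90)%180-90   # z down: world yaw + = tool turn -
    print('pos',o['tool_pos'].round(4),'yaw',round(a,1),'tilt',M[2,2].round(4),'shift cm',d.round(2),'turn',round(t,1),'q6',o['q'][5].round(2),'F',o['contact_force'].round(1),'op',round(o['opening'],4),'gf',o['grip_force'],'t',o['t'])
E
python3 -c "
from h import *
go(.46,-.294,.17,93)"
```

```text
pos [ 0.2602 -0.5676  0.2031] yaw -65.4 tilt -1.0 shift cm [ 29.56 -16.54   3.34] turn 21.6 q6 -0.12 F [-0.1 -0.2  0. ] op 0.0854 gf 0.0 t 0.1
```

Call:
send_rows(
  rows=[
    [8.5,[4.2,-2.4,0.5],0],
    [8.5,[4.2,-2.4,0.5],0],
    [8.5,[4.2,-2.4,0.5],0],
    [8.5,[4.2,-2.4,0.5],0],
    [8.5,[4.2,-2.3,0.5],0],
    [8.5,[4.2,-2.3,0.5],0],
    [8.5,[4.3,-2.3,0.3],0],
    [8.5,[0,0,0],7.2],
    [8.5,[0,0,0],7.2],
    [8.5,[0,0,0],7.2],
  ],
)

```text
t: 1.35
tool_pos: [0.4597, -0.2947, 0.1705]
tool_rot: [-3.14, -0.077, 0.001]
contact_force: [-0.8, -0.2, -0.3]
opening: 0.085
grip_force: 0.0
```

```bash
python3 - <<'E'
from h import *
im=grab('wrist');save(im,'w1.png')
go(.467,-.294,.07,93)
P=pts(im);hsv=cv2.cvtColor(im['frame'],cv2.COLOR_RGB2HSV);H,S,V=[hsv[...,i].astype(int) for i in range(3)];z=P[...,2]
m=(H>15)&(H<32)&(S>120)&(V>90)&(z>.07)&(z<.105)
q=P[m];print(len(q));q=q[(abs(q[:,1]+.294)<.05)&(q[:,0]<.5)];print(len(q),q.mean(0),np.percentile(q,[1,99],axis=0)); print(cv2.minAreaRect((q[:,:2]*1000).astype(np.float32)))
E
```

```text
pos [ 0.4596 -0.2948  0.1706] yaw -87.3 tilt -1.0 shift cm [ 0.75 -0.04 10.06] turn -0.3 q6 0.82 F [ 0.3 -0.5 -0.5] op 0.0846 gf 0.0 t 1.4
2797
2402 [ 0.4740159  -0.29590523  0.08794065] [[ 0.46113637 -0.3235398   0.08605277]
 [ 0.48605492 -0.26871827  0.09337078]]
((474.03167724609375, -292.3778381347656), (25.941143035888672, 85.4622573852539), 2.8633241653442383)
```

View pics/w1.png

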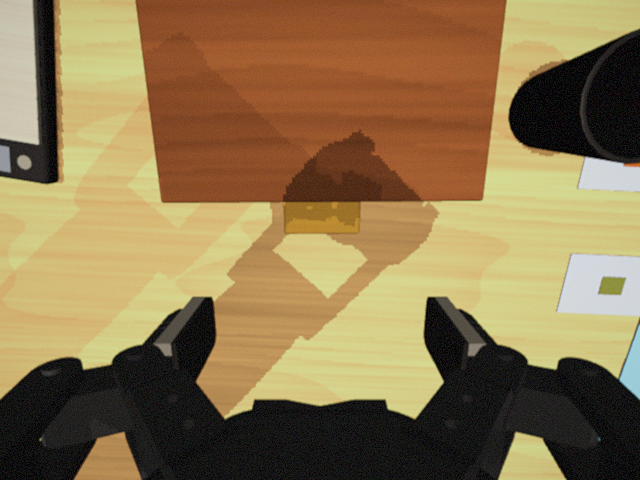

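The lip is centred at (322,217), 2 mm to the right of the tool's centre line; its tip is at x ≈ 0.461, y ≈ -0.296.

Call:
send_rows(
  rows=[
    [8.5,[0.9,0.1,3.0],0],
    [8.5,[0,0,3.0],0],
    [8.5,[0,0,3.0],0],
    [8.5,[0,0,1.1],0],
    [4,[0,0,0],0],
    [4,[0,0,0],0],
    [4,[0,0,0],0],
    [4,[0,0,0],0],
    [4,[0,0,0],0],
    [4,[0,0,0],0],
  ],
  newtons=40,
)

```text
t: 2.65
tool_pos: [0.4689, -0.2958, 0.0703]
tool_rot: [3.14, 0.083, 0.0]
contact_force: [-0.2, -0.5, -0.3]
opening: 0.0397
grip_force: 0.0
```

```bash
python3 - <<'E'
from h import *
go(.467,-.294,.07,93)
prev=None
for th in np.arange(0,1.66,.08):
    p=np.array([-213*np.cos(th)+13*np.sin(th),-(213*np.sin(th)+13*np.cos(th))])/10
    if prev is not None: print(round(th,2),(p-prev).round(2))
    prev=p
E
```

```text
pos [ 0.4689 -0.2958  0.0703] yaw -87.0 tilt -1.0 shift cm [-0.18 -0.19  0.03] turn 0.0 q6 0.82 F [-0.2 -0.5 -0.3] op 0.0397 gf 0.0 t 2.65
0.08 [ 0.17 -1.7 ]
0.16 [ 0.31 -1.68]
0.24 [ 0.44 -1.65]
0.32 [ 0.57 -1.61]
0.4 [ 0.7  -1.56]
0.48 [ 0.82 -1.5 ]
0.56 [ 0.94 -1.43]
0.64 [ 1.05 -1.35]
0.72 [ 1.15 -1.26]
0.8 [ 1.25 -1.16]
0.88 [ 1.34 -1.06]
0.96 [ 1.42 -0.95]
1.04 [ 1.49 -0.83]
1.12 [ 1.55 -0.71]
1.2 [ 1.6  -0.58]
1.28 [ 1.64 -0.45]
1.36 [ 1.68 -0.32]
1.44 [ 1.7  -0.19]
1.52 [ 1.71 -0.05]
1.6 [1.7  0.09]
```

```bash
python3 - <<'E'
from h import *
im=grab('wrist');save(im,'w2.png')
im2=grab('side')
a=im['frame'][180:,100:540];b=im2['frame'][140:240,290:430]
b=cv2.resize(b,(420,300));a=cv2.resize(a,(440,300))
cv2.imwrite('pics/c2.png',np.hstack([a,b])[:,:800,::-1])
E
```

```text
(no output)
```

View pics/c2.png

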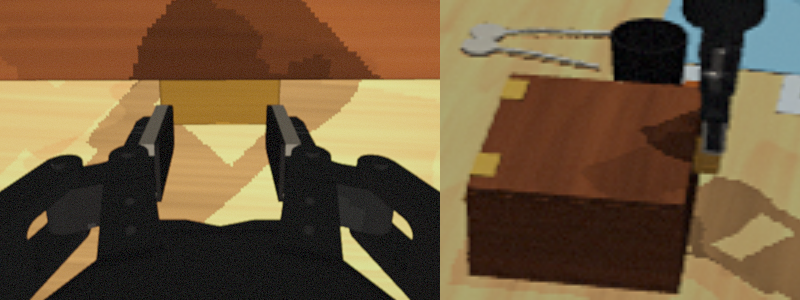

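```bash
python3 - <<'E'
from h import *
d=dict(np.load('wrist.npz'));P=pts(d)
for v in (270,290,300,310,320): print(v,[(u,P[v,u].round(3).tolist()) for u in (255,265,271,280,320,370,377)])
d=dict(np.load('side.npz'));P=pts(d)
f=lambda r,c:(140+r//3,290+c//3)
for r in range(60,190,12): print(r,P[f(r,270)].round(3),P[f(r,262)].round(3))
E
```

```text
270 [(255, [0.444, -0.251, 0.0]), (265, [0.478, -0.271, 0.088]), (271, [0.478, -0.274, 0.089]), (280, [0.478, -0.278, 0.087]), (320, [0.479, -0.296, 0.088]), (370, [0.481, -0.319, 0.088]), (377, [0.48, -0.322, 0.087])]
290 [(255, [0.478, -0.27, 0.11]), (265, [0.477, -0.274, 0.109]), (271, [0.476, -0.276, 0.106]), (280, [0.468, -0.278, 0.088]), (320, [0.469, -0.297, 0.088]), (370, [0.48, -0.316, 0.11]), (377, [0.48, -0.319, 0.109])]
300 [(255, [0.478, -0.272, 0.118]), (265, [0.478, -0.276, 0.119]), (271, [0.472, -0.276, 0.107]), (280, [0.463, -0.278, 0.088]), (320, [0.465, -0.297, 0.089]), (370, [0.476, -0.316, 0.111]), (377, [0.48, -0.317, 0.119])]
310 [(255, [0.478, -0.273, 0.127]), (265, [0.475, -0.276, 0.122]), (271, [0.468, -0.277, 0.108]), (280, [0.414, -0.27, 0.0]), (320, [0.415, -0.3, -0.0]), (370, [0.473, -0.316, 0.114]), (377, [0.48, -0.316, 0.127])]
320 [(255, [0.478, -0.275, 0.134]), (265, [0.472, -0.276, 0.123]), (271, [0.465, -0.277, 0.109]), (280, [0.405, -0.27, -0.001]), (320, [0.407, -0.3, 0.0]), (370, [0.469, -0.317, 0.113]), (377, [0.478, -0.316, 0.13])]
60 [ 0.473 -0.252  0.202] [ 0.484 -0.274  0.191]
72 [ 0.47  -0.23   0.202] [ 0.478 -0.233  0.199]
84 [ 0.469 -0.23   0.19 ] [ 0.478 -0.233  0.188]
96 [ 0.47  -0.241  0.173] [ 0.476 -0.226  0.18 ]
108 [ 0.47  -0.248  0.157] [ 0.477 -0.242  0.16 ]
120 [ 0.469 -0.246  0.146] [ 0.491 -0.365  0.081]
132 [ 0.47  -0.262  0.126] [ 0.492 -0.38   0.06 ]
144 [ 0.469 -0.258  0.116] [ 0.483 -0.305  0.088]
156 [ 0.471 -0.283  0.089] [ 0.48  -0.282  0.088]
168 [ 0.469 -0.269  0.084] [ 0.477 -0.262  0.087]
180 [ 0.482 -0.39   0.001] [ 0.491 -0.391 -0.001]
```

```bash
python3 - <<'E'
from h import *
d=dict(np.load('side.npz'));P=pts(d)
for v in range(182,200):print(v,[P[v,u].round(3).tolist()+[int(d['frame'][v,u].max())] for u in (374,377,380,383)])
d=dict(np.load('scene.npz'));im=grab('scene');P=pts(im);hsv=im['frame'].max(-1)
m=(abs(P[...,0]-.468)<.03)&(abs(P[...,1]+.296)<.06)&(hsv<75)&(P[...,2]>.06)
print(np.sort(P[m][:,2])[:15].round(3),m.sum())
E
```

```text
182 [[0.494, -0.321, 0.098, 58], [0.492, -0.378, 0.068, 55], [0.471, -0.263, 0.131, 18], [0.463, -0.264, 0.131, 30]]
183 [[0.492, -0.307, 0.102, 53], [0.492, -0.381, 0.063, 54], [0.47, -0.256, 0.132, 19], [0.463, -0.264, 0.129, 28]]
184 [[0.492, -0.308, 0.098, 41], [0.492, -0.38, 0.06, 60], [0.47, -0.262, 0.126, 19], [0.463, -0.271, 0.122, 32]]
185 [[0.492, -0.304, 0.097, 43], [0.486, -0.323, 0.088, 70], [0.47, -0.258, 0.124, 28], [0.462, -0.26, 0.125, 40]]
186 [[0.491, -0.299, 0.097, 41], [0.485, -0.319, 0.087, 91], [0.47, -0.261, 0.12, 22], [0.461, -0.256, 0.124, 42]]
187 [[0.49, -0.292, 0.098, 37], [0.483, -0.305, 0.092, 91], [0.47, -0.261, 0.117, 17], [0.463, -0.271, 0.112, 39]]
188 [[0.49, -0.294, 0.093, 41], [0.483, -0.305, 0.088, 87], [0.469, -0.258, 0.116, 18], [0.461, -0.26, 0.115, 37]]
189 [[0.489, -0.284, 0.096, 40], [0.482, -0.296, 0.09, 83], [0.469, -0.257, 0.113, 14], [0.462, -0.266, 0.109, 33]]
190 [[0.487, -0.274, 0.098, 49], [0.481, -0.293, 0.089, 84], [0.47, -0.267, 0.104, 61], [0.462, -0.266, 0.106, 53]]
191 [[0.487, -0.273, 0.096, 55], [0.481, -0.288, 0.088, 93], 
[... 393 characters left out ...]
.09, 136]]
195 [[0.486, -0.268, 0.086, 67], [0.478, -0.271, 0.086, 98], [0.469, -0.27, 0.087, 106], [0.462, -0.274, 0.086, 134]]
196 [[0.486, -0.272, 0.08, 62], [0.477, -0.262, 0.087, 87], [0.469, -0.269, 0.084, 86], [0.462, -0.278, 0.08, 147]]
197 [[0.487, -0.278, 0.074, 44], [0.477, -0.269, 0.08, 107], [0.47, -0.274, 0.078, 91], [0.475, -0.405, 0.004, 162]]
198 [[0.486, -0.276, 0.072, 23], [0.492, -0.397, 0.002, 182], [0.483, -0.398, 0.003, 169], [0.474, -0.404, 0.001, 178]]
199 [[0.487, -0.282, 0.065, 22], [0.491, -0.389, 0.004, 178], [0.482, -0.395, 0.001, 162], [0.474, -0.405, -0.004, 124]]
[0.084 0.085 0.086 0.086 0.088 0.089 0.089 0.09  0.09  0.09  0.092 0.092
 0.092 0.092 0.092] 1610
```

```bash
python3 - <<'E'
from h import *
print(ctrl.grip_point_offset,[a for a in dir(ctrl) if a[0]!='_'])
E
```

```text
0.0187 ['MotionError', 'finish_job', 'get_image', 'get_obs', 'grip_point_offset']
```

Call:
send_rows(
  rows=[
    [8.5,[0,0,-2],0],
    [8.5,[0,0,0],0],
    [8.5,[0,0,0],0],
    [8.5,[0,0,2.0],0],
    [8.5,[0,0,1.5],0],
    [8.5,[0,0,1.0],0],
    [5,[0,0,0],0],
    [5,[0,0,0],0],
    [5,[0,0,0],0],
    [5,[0,0,0],0],
  ],
)

```text
t: 4.05
tool_pos: [0.4689, -0.2957, 0.0454]
tool_rot: [3.14, 0.083, 0.0]
contact_force: [-2.0, 0.8, 0.1]
opening: 0.055
grip_force: 43.0
```

```bash
python3 - <<'E'
from h import *
go(.467,-.296,.07,93)
im=grab('side');P=pts(im)
for v in range(182,206,2):print(v,[P[v,u].round(3).tolist()+[int(im['frame'][v,u].max())] for u in (374,377,380,383)])
E
```

```text
pos [ 0.4689 -0.2957  0.0454] yaw -87.0 tilt -1.0 shift cm [-0.19  0.02 -2.46] turn 0.0 q6 0.82 F [-2.   0.8  0.1] op 0.055 gf 42.997870445251465 t 4.05
182 [[0.495, -0.323, 0.097, 63], [0.475, -0.232, 0.147, 21], [0.468, -0.236, 0.146, 27], [0.46, -0.233, 0.148, 19]]
184 [[0.493, -0.312, 0.096, 47], [0.475, -0.228, 0.144, 12], [0.469, -0.247, 0.134, 14], [0.462, -0.255, 0.13, 17]]
186 [[0.491, -0.3, 0.097, 46], [0.476, -0.24, 0.131, 28], [0.468, -0.242, 0.131, 26], [0.459, -0.233, 0.136, 21]]
188 [[0.489, -0.285, 0.099, 43], [0.475, -0.239, 0.125, 18], [0.467, -0.233, 0.13, 14], [0.458, -0.231, 0.131, 20]]
190 [[0.488, -0.276, 0.097, 51], [0.478, -0.261, 0.107, 82], [0.468, -0.252, 0.113, 25], [0.461, -0.258, 0.11, 52]]
192 [[0.487, -0.27, 0.094, 70], [0.477, -0.256, 0.103, 75], [0.468, -0.253, 0.106, 22], [0.461, -0.258, 0.104, 51]]
194 [[0.486, -0.267, 0.09, 67], [0.476, -0.256, 0.097, 72], [0.468, -0.254, 0.099, 19], [0.46, -0.254, 0.1, 55]]
196 [[0.486, -0.266, 0.084, 64], [0.477, -0.262, 0.088, 75], [0.468, -0.261, 0.089, 22], [0.46, -0.262, 0.09, 58]]
198 [[0.486, -0.274, 0.073, 21], [0.477, -0.263, 0.08, 76], [0.467, -0.252, 0.088, 28], [0.459, -0.257, 0.086, 83]]
200 [[0.487, -0.284, 0.061, 22], [0.49, -0.386, 0.002, 183], [0.481, -0.389, 0.001, 139], [0.473, -0.394, -0.0, 131]]
202 [[0.487, -0.287, 0.053, 18], [0.489, -0.377, 0.0, 137], [0.48, -0.379, 0.001, 130], [0.471, -0.377, 0.003, 129]]
204 [[0.488, -0.293, 0.042, 16], [0.486, -0.359, 0.004, 139], [0.478, -0.364, 0.002, 132], [0.47, -0.371, -0.0, 129]]
```

Call:
send_rows(
  rows=[
    [7,[0,0,0],0],
    [7,[0,0,0],0],
    [7,[0,0,0.7],0],
    [5,[0,0,0],0],
    [5,[0,0,0],0],
    [5,[0,0,0],0],
    [5,[0,0,0],0],
  ],
)

```text
t: 4.97
tool_pos: [0.4684, -0.2958, 0.0378]
tool_rot: [-3.14, -0.083, 0.002]
contact_force: [-2.4, -0.7, -2.0]
opening: 0.055
grip_force: 42.6
```

Call:
send_rows(
  rows=[
    [5,[0.2,0,-1.7],0],
    [5,[0.3,0,-1.7],0],
    [5,[0.4,0,-1.7],0],
    [5,[0.6,0,-1.6],0],
    [5,[0.7,0,-1.6],0],
  ],
)

```text
t: 5.6
tool_pos: [0.4921, -0.2944, 0.1224]
tool_rot: [3.14, 0.083, 0.004]
contact_force: [6.7, -2.6, -7.4]
opening: 0.0551
grip_force: 43.8
```

```bash
cat > lid.py <<'E'
from h import *
go(.5,-.296,.07,93)
im=grab('side');P=pts(im)
hsv=cv2.cvtColor(im['frame'],cv2.COLOR_RGB2HSV);H,S,V=[hsv[...,i].astype(int) for i in range(3)]
m=(H>4)&(H<16)&(S>120)&(P[...,2]>.07)&(abs(P[...,1]+.29)<.13)&(P[...,0]>.45)&(P[...,0]<.85)&(V>30)
q=P[m];i=np.argsort(q[:,2]);print(len(q),q[i[-10:]].mean(0))
t=q[np.abs(q[:,1]+.21)<.03];print(np.percentile(t,[5,95],axis=0).round(3))
E
python3 lid.py
```

```text
pos [ 0.4921 -0.2944  0.1224] yaw -87.0 tilt -1.0 shift cm [0.77 0.2  5.24] turn 0.0 q6 0.85 F [ 6.7 -2.6 -7.4] op 0.0551 gf 43.77070069313049 t 5.6
3548 [ 0.45731156 -0.20031098  0.49023964]
[[ 0.459 -0.236  0.097]
 [ 0.657 -0.181  0.479]]
```

Call:
send_rows(
  rows=[
    [5,[0.8,0,-1.5],0],
    [5,[0.9,0,-1.4],0],
    [5,[1.1,0,-1.3],0],
    [5,[1.2,0,-1.3],0],
    [5,[1.3,0,-1.2],0],
    [5,[1.3,0,-1.1],0],
  ],
)

```text
t: 6.4
tool_pos: [0.5572, -0.2907, 0.199]
tool_rot: [-3.14, -0.083, 0.002]
contact_force: [5.0, -2.4, -10.6]
opening: 0.0551
grip_force: 44.2
```

```bash
python3 lid.py; python3 -c "
from h import *
d=dict(np.load('side.npz'));save(d,'s3.png',(220,40,460,260),2)"
```

```text
pos [ 0.5572 -0.2907  0.199 ] yaw -87.0 tilt -1.0 shift cm [-5.73  0.23 12.91] turn 0.0 q6 0.92 F [  5.   -2.4 -10.6] op 0.0551 gf 44.23363387584686 t 6.4
3414 [ 0.45506198 -0.2055255   0.56310742]
[[ 0.47  -0.234  0.1  ]
 [ 0.659 -0.181  0.556]]
```

View pics/s3.png

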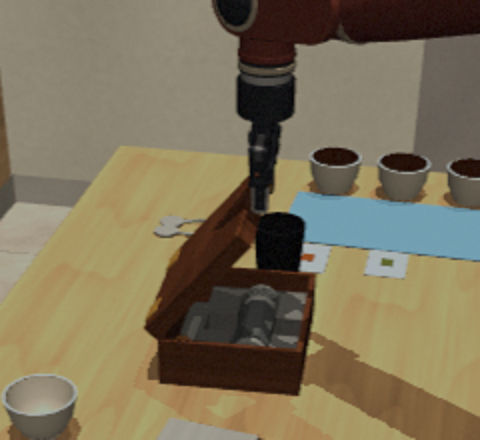

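The lid is about 50° open and following the gripper; the grinder lies in the trough near (262,315) in the crop.

Call:
send_rows(
  rows=[
    [5,[1.4,0,-0.9],0],
    [5,[1.5,0,-0.8],0],
    [5,[1.55,0,-0.7],0],
    [5,[1.6,0,-0.6],0],
    [5,[1.6,0,-0.45],0],
    [5,[1.7,0,-0.3],0],
    [5,[1.7,0,-0.2],0],
    [5,[1.7,0,0],0],
    [5,[1.7,0,0.1],0],
  ],
)

```text
t: 7.58
tool_pos: [0.7013, -0.2828, 0.2394]
tool_rot: [-3.14, -0.083, 0.002]
contact_force: [-1.4, 0.1, 0.5]
opening: 0.0549
grip_force: 46.9
```

```bash
python3 lid.py; python3 -c "
from h import *
d=dict(np.load('side.npz'));save(d,'s4.png',(220,40,460,260),2)"
```

```text
pos [ 0.7013 -0.2828  0.2394] yaw -87.0 tilt -1.0 shift cm [-20.15   0.28  16.96] turn 0.0 q6 1.04 F [-1.4  0.1  0.5] op 0.0549 gf 46.93121016025543 t 7.575
3513 [ 0.50406398 -0.16652688  0.61222425]
[[ 0.537 -0.233  0.072]
 [ 0.706 -0.182  0.591]]
```

View pics/s4.png

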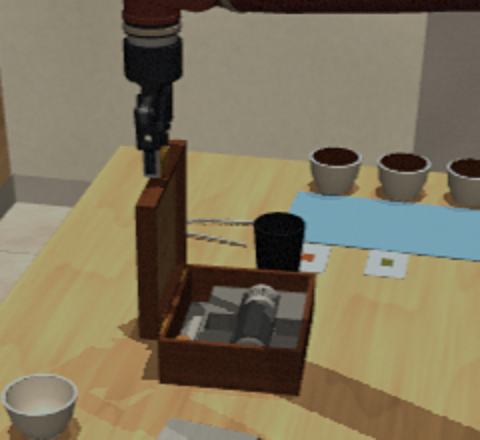

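The lid is upright, just past vertical; I'll bring it nearly to its stop and let go.

Call:
send_rows(
  rows=[
    [5,[1.7,0,0.3],0],
    [5,[1.5,0,0.4],0],
    [5,[0,0,0],0],
    [7.5,[0,0,0],0],
    [7.5,[0,0,0],0],
    [8.5,[0,0,-3],0],
    [8.5,[-2,0,-4],0],
    [8.5,[-5,0,0],0],
    [8.5,[-5,0,0],0],
    [8.5,[-5,0,0],0],
  ],
)

```text
t: 8.88
tool_pos: [0.5615, -0.2908, 0.3007]
tool_rot: [3.14, 0.083, 0.0]
contact_force: [-0.2, -0.8, 0.2]
opening: 0.0851
grip_force: 0.0
```

```bash
python3 - <<'E'
from h import *
im=grab('scene');save(im,'c5.png',(100,150,420,390),2)
go(.567,-.289,.2,3)
P=pts(im);z=P[...,2]
c=np.array([.587,-.288]);u=np.array([np.cos(.05),np.sin(.05)]);w=np.array([-u[1],u[0]])
x=(P[...,:2]-c)@u;y=(P[...,:2]-c)@w
m=(abs(x+.02)<.045)&(abs(y)<.1)&(z>.045)&(z<.075)
for lo in np.arange(-.1,.1,.02):
    k=m&(y>=lo)&(y<lo+.02)
    if k.sum()>5: print(round(lo+.01,2),k.sum(),'x',np.percentile(x[k],[3,97]).round(4),'ztop',np.percentile(z[k],95).round(4))
m=(x>.1)&(x<.2)&(abs(y)<.11)&(z>.2);print('lid top',x[m].mean() if m.any() else 0,z[m].max() if m.any() else 0,x[m].max())
E
```

```text
pos [ 0.5564 -0.2907  0.2998] yaw -87.1 tilt -1.0 shift cm [ 1.13 -0.1   9.97] turn 89.9 q6 0.92 F [ 2.1 -1.2 -0. ] op 0.0852 gf 0.0 t 8.925
-0.09 59 x [-0.0503  0.0013] ztop 0.0607
-0.07 75 x [-0.0355 -0.002 ] ztop 0.0617
-0.05 71 x [-0.0377 -0.0064] ztop 0.0623
-0.03 80 x [-0.0508 -0.0076] ztop 0.064
-0.01 71 x [-0.0414 -0.0062] ztop 0.0665
0.01 68 x [-0.0413 -0.006 ] ztop 0.0644
0.03 69 x [-0.0453 -0.0067] ztop 0.0632
0.05 72 x [-0.0489 -0.006 ] ztop 0.064
0.07 35 x [-0.0453 -0.0073] ztop 0.0614
lid top 0.16684304707110822 0.28397677129181065 0.17919641338927544
```

View pics/c5.png

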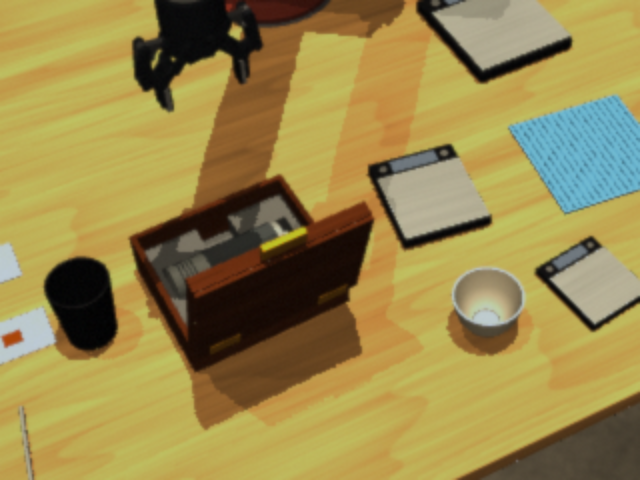

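Call:
send_rows(
  rows=[
    [8.5,[0.5,-0.1,0.5],-10],
    [8.5,[0,0,0.5],-10],
    [8.5,[0,0,1],-10],
    [8.5,[0,0,1],-10],
    [8.5,[0,0,1],-10],
    [8.5,[0,0,1],-10],
    [8.5,[0,0,1],-10],
    [8.5,[0,0,1],-10],
    [8.5,[0,0,1],-10],
  ],
)

```text
t: 10.05
tool_pos: [0.568, -0.2895, 0.2203]
tool_rot: [-2.156, -2.285, -0.0]
contact_force: [0.6, 0.2, -0.3]
opening: 0.0854
grip_force: 0.0
```

```bash
cat > trough.py <<'E'
from h import *
go(.567,-.289,.02,3)
o=ctrl.get_obs()['tool_pos']
for n in('scene','side'):
    P=pts(grab(n));z=P[...,2]
    m=(np.hypot(P[...,0]-o[0],P[...,1]-o[1])<.065)&(z>.1);zz=np.sort(z[m]);print(n,'tip z',zz[[3,10,20]].round(4),'tcp',o[2].round(4))
im=grab('wrist');P=pts(im);z=P[...,2]
c=np.array([.587,-.288]);u=np.array([np.cos(.05),np.sin(.05)]);w=np.array([-u[1],u[0]])
x=(P[...,:2]-c)@u;y=(P[...,:2]-c)@w
print('walls', [np.percentile(P[(abs(z-.07)<.004)&(abs(x)<.12)&(abs(y)<.13)][:,i],[1,99]).round(4) for i in (0,1)])
m=(abs(x+.02)<.035)&(abs(y)<.1)&(z>.045)&(z<.068)
for lo in np.arange(-.1,.1,.02):
    k=m&(y>=lo)&(y<lo+.02)
    if k.sum()>5: print(round(lo+.01,2),k.sum(),'x',np.percentile(x[k],[3,97]).round(4),'X',np.median(P[k][:,0]).round(4),'ztop',np.percentile(z[k],95).round(4))
E
python3 trough.py;python3 -c "
from h import *
save(dict(np.load('wrist.npz')),'w6.png')"
```

```text
pos [ 0.568  -0.2895  0.2203] yaw 3.3 tilt -1.0 shift cm [ 0.05 -0.09 20.03] turn 0.3 q6 -0.65 F [ 0.6  0.2 -0.3] op 0.0854 gf 0.0 t 10.05
scene tip z [0.2634 0.2657 0.2678] tcp 0.2203
side tip z [0.2621 0.2656 0.2684] tcp 0.2203
walls [array([0.4827, 0.7002]), array([-0.4045, -0.1738])]
-0.09 309 x [-0.0434 -0.0029] X 0.5676 ztop 0.059
-0.07 763 x [-0.0435 -0.0032] X 0.5671 ztop 0.0594
-0.05 794 x [-0.0441 -0.0034] X 0.5661 ztop 0.0591
-0.03 915 x [-0.047  -0.0007] X 0.5648 ztop 0.0608
-0.01 988 x [-0.0476 -0.0011] X 0.5634 ztop 0.0608
0.01 1045 x [-0.0482 -0.0015] X 0.5619 ztop 0.0607
0.03 1103 x [-0.048  -0.0019] X 0.5606 ztop 0.0608
0.05 1143 x [-0.0484 -0.0022] X 0.5594 ztop 0.0608
0.07 607 x [-0.0452 -0.0054] X 0.5588 ztop 0.0599
```

View pics/w6.png

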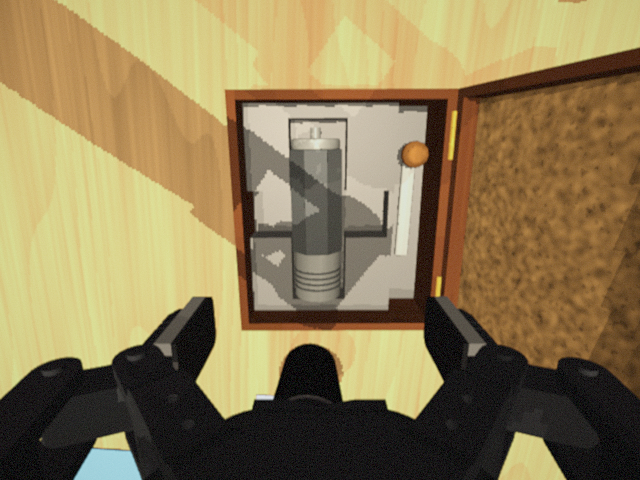

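The grinder lies at column 317, rows 128–300, with its cup at the bottom (-y). The finger notch is at rows 190–235 and the crank at (408,200), clear of the fingers. The fingertips sit about 30 mm above the reported TCP, so I'll correct z by that.

Call:
send_rows(
  rows=[
    [8.5,[0,-0.5,3.5],0],
    [8.5,[0,0,4],0],
    [8.5,[0,0,4],0],
    [8.5,[0,0,4],0],
    [8.5,[0,0,3],0],
    [8.5,[0,0,2],0],
    [8.5,[0,0,1.0],0],
    [8.5,[0,0,0.9],0],
    [8.5,[0,0,0.5],0],
    [8.5,[0,0,0.5],0],
  ],
  newtons=50,
)

```text
t: 11.45
tool_pos: [0.5638, -0.2902, -0.0127]
tool_rot: [2.161, 2.278, 0.0]
contact_force: [0.4, -0.1, -0.2]
opening: 0.0849
grip_force: 0.0
```

Call:
send_rows(
  rows=[
    [4.5,[0,0,0],0],
    [4.5,[0,0,0],0],
    [4.5,[0,0,0],0],
    [4.5,[0,0,0],0],
    [4.5,[0,0,0],0],
    [4.5,[0,0,-0.5],0],
  ],
)

```text
t: 12.2
tool_pos: [0.5626, -0.2891, -0.0096]
tool_rot: [-2.162, -2.278, -0.001]
contact_force: [3.9, -0.2, -6.0]
opening: 0.0491
grip_force: 53.7
```

Call:
send_rows(
  rows=[
    [4.5,[0,0,-1.5],0],
    [4.5,[0,0,-3],0],
    [4.5,[0,0,-4],0],
    [4.5,[0,0,-4],0],
    [4.5,[1,0,-2],0],
    [4.5,[3,0.4,0],0],
    [4.5,[4.5,0.6,0],0],
    [4.5,[4.5,0.6,0],0],
    [4.5,[4.5,0.6,0],0],
    [4.5,[4.5,0.6,0],0],
  ],
)

```text
t: 13.45
tool_pos: [0.5777, -0.0662, 0.1347]
tool_rot: [-2.159, -2.277, 0.003]
contact_force: [0.8, 0.6, -5.1]
opening: 0.0493
grip_force: 54.7
```

Call:
send_rows(
  rows=[
    [4.5,[4.5,0.5,0],0],
    [4.5,[4.5,0.5,0],0],
    [4.5,[4.5,0.5,0],0],
    [4.5,[4.5,0.5,0],0],
    [4.5,[4.5,0.5,0],0],
    [4.5,[4.5,0.5,0],0],
    [4.5,[4,0.5,0],0],
    [4.5,[2,0.3,0],0],
    [4.5,[1,0,0],0],
    [4.5,[0,0,0],0],
  ],
)

```text
t: 14.7
tool_pos: [0.599, 0.2726, 0.136]
tool_rot: [-2.162, -2.279, 0.002]
contact_force: [0.1, -0.8, -4.2]
opening: 0.0493
grip_force: 54.7
```

```bash
python3 - <<'E'
from h import *
go(.596,.275,.0,3)
im=grab('side');P=pts(im);save(im,'s7.png',(160,150,480,390),2)
o=ctrl.get_obs()['tool_pos']
z=P[...,2];V=im['frame'].max(-1)
m=(abs(P[...,0]-o[0])<.03)&(abs(P[...,1]-o[1])<.12)&(z>.08)&(z<o[2]+.07)
q=P[m]
for lo in np.arange(.16,.4,.02):
    k=q[(q[:,1]>=lo)&(q[:,1]<lo+.02)]
    if len(k)>4: print(round(lo+.01,2),len(k),np.percentile(k,[3,97],axis=0)[:,[0,2]].round(4).tolist())
E
```

```text
pos [0.599  0.2726 0.136 ] yaw 3.0 tilt -1.0 shift cm [ 0.27 -0.27 13.6 ] turn 0.0 q6 0.26 F [ 0.1 -0.8 -4.2] op 0.0493 gf 54.702148359501734 t 14.7
0.19 23 [[0.5804, 0.1825], [0.5861, 0.1994]]
0.21 16 [[0.5791, 0.1837], [0.5851, 0.1998]]
0.25 21 [[0.6054, 0.1952], [0.6255, 0.2057]]
0.27 78 [[0.5748, 0.1919], [0.6266, 0.2058]]
0.29 161 [[0.57, 0.1756], [0.6281, 0.206]]
0.31 98 [[0.5717, 0.1783], [0.6212, 0.2055]]
0.33 159 [[0.5708, 0.1763], [0.6201, 0.2061]]
0.35 389 [[0.5744, 0.1661], [0.6143, 0.2052]]
```

View pics/s7.png

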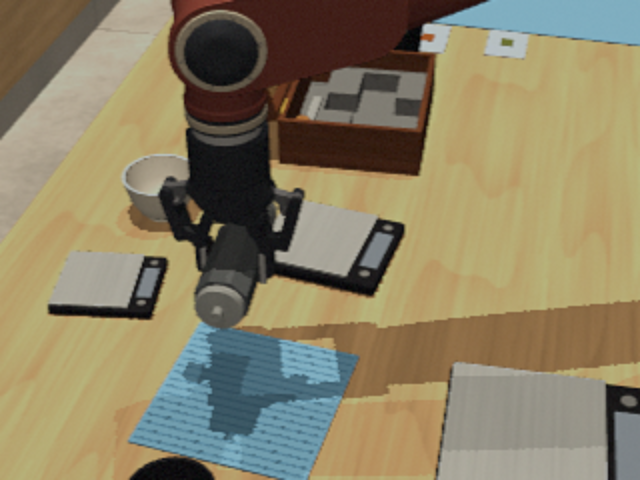

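The grinder is held level above the mat, its top face at z ≈ 0.206, so it has about 15.2 cm to go down.

Call:
send_rows(
  rows=[
    [4.5,[1.5,-0.3,3],0],
    [4.5,[0,0,4],0],
    [4.5,[0,0,3],0],
    [4.5,[0,0,2],0],
    [4.5,[0,0,1.5],0],
    [4.5,[0,0,0.6],0],
    [4.5,[0,0,0.4],0],
    [4.5,[0,0,0.2],0],
    [4.5,[0,0,0],0],
  ],
)

```text
t: 15.88
tool_pos: [0.5962, 0.288, -0.0097]
tool_rot: [2.162, 2.279, 0.001]
contact_force: [-0.2, -0.5, -4.0]
opening: 0.0494
grip_force: 54.7
```

Call:
send_rows(
  rows=[
    [4.5,[0,0,0.2],0],
    [4.5,[0,0,0.2],0],
    [4.5,[0,0,0],0],
  ],
)

```text
t: 16.25
tool_pos: [0.5955, 0.2877, -0.0146]
tool_rot: [-2.162, -2.279, 0.001]
contact_force: [0.3, -0.7, -4.6]
opening: 0.049
grip_force: 54.6
```

Call:
send_rows(
  rows=[
    [4.5,[0,0,0.15],0],
    [4.5,[0,0,0.1],0],
    [4.5,[0,0,0],0],
  ],
)

```text
t: 16.62
tool_pos: [0.5957, 0.2877, -0.017]
tool_rot: [-2.162, -2.279, 0.0]
contact_force: [0.1, -0.6, -3.9]
opening: 0.0493
grip_force: 54.7
```

Call:
send_rows(
  rows=[
    [4.5,[0,0,0.15],0],
    [4.5,[0,0,0.1],0],
    [4.5,[0,0,0],0],
  ],
)

```text
t: 17.0
tool_pos: [0.5959, 0.2878, -0.0186]
tool_rot: [2.162, 2.279, 0.0]
contact_force: [-2.3, -1.4, 1.9]
opening: 0.0495
grip_force: 55.2
```

```bash
python3 - <<'E'
from h import *
go(.596,.275,.0,3)
im=grab('side');P=pts(im);z=P[...,2];o=ctrl.get_obs()['tool_pos']
m=(abs(P[...,0]-o[0])<.03)&(abs(P[...,1]-o[1])<.12)&(z>.008)&(z<.06);q=P[m]
for lo in np.arange(.16,.4,.02):
    k=q[(q[:,1]>=lo)&(q[:,1]<lo+.02)]
    if len(k)>4: print(round(lo+.01,2),len(k),np.percentile(k,[3,97],axis=0)[:,[0,2]].round(4).tolist())
E
```

```text
pos [ 0.5959  0.2878 -0.0186] yaw 3.0 tilt -1.0 shift cm [-1.28 -0.06 -1.86] turn 0.0 q6 0.28 F [-2.3 -1.4  1.9] op 0.0495 gf 55.195413435576484 t 17.0
0.21 5 [[0.5771, 0.0267], [0.578, 0.0354]]
0.23 13 [[0.5758, 0.0279], [0.5789, 0.0434]]
0.27 68 [[0.5867, 0.0409], [0.6223, 0.0564]]
0.29 218 [[0.5672, 0.0213], [0.6227, 0.057]]
0.31 204 [[0.5698, 0.0282], [0.6239, 0.0572]]
0.33 194 [[0.5688, 0.025], [0.6163, 0.0565]]
0.35 334 [[0.5683, 0.0105], [0.6153, 0.0563]]
0.37 187 [[0.5727, 0.01], [0.6122, 0.0518]]
```

Call:
send_rows(
  rows=[
    [6,[0,0,0],0],
    [8.5,[0,0,0],0],
    [8.5,[0,0,0],0],
    [8.5,[0,0,0],0],
    [8.5,[0,0,-2],0],
    [8.5,[0,0,-4],0],
    [8.5,[0,0,-4],0],
    [8.5,[-2,0,-2],0],
    [8.5,[0,0,0],0],
  ],
  newtons=30,
)

```text
t: 18.18
tool_pos: [0.5984, 0.2666, 0.1033]
tool_rot: [2.163, 2.276, 0.005]
contact_force: [-0.1, -0.1, -0.2]
opening: 0.0854
grip_force: 0.0
```

```bash
python3 - <<'E'
from h import *
go(.596,.33,-.0186,3)
im=grab('wrist');P=pts(im);z=P[...,2];save(im,'w8.png')
m=(abs(P[...,0]-.596)<.06)&(P[...,1]<.42)&(P[...,1]>.16)&(z>.013)&(z<.075);q=P[m]
for lo in np.arange(.16,.42,.01):
    k=q[(q[:,1]>=lo)&(q[:,1]<lo+.01)]
    if len(k)>4: print(round(lo+.005,3),len(k),np.percentile(k,[3,97],axis=0)[:,[0,2]].round(4).tolist())
P=pts(grab('side'));z=P[...,2];m=(abs(P[...,0]-.596)<.035)&(P[...,1]<.42)&(P[...,1]>.16)&(z>.013)&(z<.075);print(np.percentile(P[m],[1,99],axis=0).round(4))
# scale
for n in('scene','side','wrist'):
    im=dict(np.load(n+'.npz')) if n!='scene' else grab(n)
    P=pts(im);z=P[...,2];m=(z>.012)&(z<.032)&(abs(P[...,0]-.57)<.11)&(abs(P[...,1]-.01)<.1)
    hsv=cv2.cvtColor(im['frame'],cv2.COLOR_RGB2HSV);pan=m&(hsv[...,2]>100)&(hsv[...,0]<35)&(hsv[...,1]<90)
    for k in(m,cv2.morphologyEx(pan.astype(np.uint8),cv2.MORPH_OPEN,np.ones((3,3)))>0):
        q=P[k][:,:2]
        if len(q)>50: print(n,len(q),cv2.minAreaRect((q*1000).astype(np.float32)),q.mean(0))
E
```

```text
pos [0.5984 0.2666 0.1033] yaw 2.9 tilt -1.0 shift cm [ 6.33  0.04 12.2 ] turn -0.1 q6 0.25 F [-0.1 -0.1 -0.2] op 0.0854 gf 0.0 t 18.175
0.195 32 [[0.5779, 0.0361], [0.6008, 0.0518]]
0.205 732 [[0.5789, 0.0373], [0.6213, 0.0532]]
0.215 799 [[0.5771, 0.0364], [0.621, 0.0536]]
0.225 837 [[0.5768, 0.0365], [0.6207, 0.0534]]
0.235 875 [[0.5764, 0.0359], [0.6198, 0.0534]]
0.245 845 [[0.5763, 0.0376], [0.6189, 0.0533]]
0.255 964 [[0.5734, 0.0401], [0.6198, 0.0548]]
0.265 1030 [[0.5731, 0.0402], [0.6193, 0.0549]]
0.275 1081 [[0.5722, 0.0402], [0.6186, 0.055]]
0.285 1118 [[0.5714, 0.0399], [0.6184, 0.0549]]
0.295 1150 [[0.5711, 0.0401], [0.6177, 0.055]]
0.305 1201 [[0.5702, 0.0401], [0.617, 0.0549]]
0.315 1242 [[0.5694, 0.0404], [0.616, 0.055]]
0.325 1286 [[0.5692, 0.0402], [0.6156, 0.0549]]
0.335 1341 [[0.5683, 0.0399], [0.6153, 0.055]]
0.345 1365 [[0.5681, 0.0398], [0.6145, 0.0549]]
0.355 1205 [[0.5697, 0.037], [0.612, 0.0531]]
0.365 241 [[0.5851, 0.0299], [0.6082, 0.0463]]
[[0.5685 0.2028 0.016 ]
 [0.6207 0.369  0.0574]]
scene 1940 ((570.3616333007812, 13.068107604980469), (143.9517059326172, 168.56752014160156), 83.89092254638672) [0.57431252 0.0063286 ]
scene 1375 ((580.1945190429688, 9.12152099609375), (129.1016845703125, 128.72891235351562), 81.61166381835938) [0.58380573 0.00762916]
side 1682 ((563.0912475585938, 13.583030700683594), (142.0820770263672, 157.76869201660156), 82.0658187866211) [0.54498588 0.01780699]
side 887 ((580.9722290039062, 8.183876037597656), (137.20401000976562, 119.05427551269531), 83.01160430908203) [0.56003823 0.00247837]
```

View pics/w8.png

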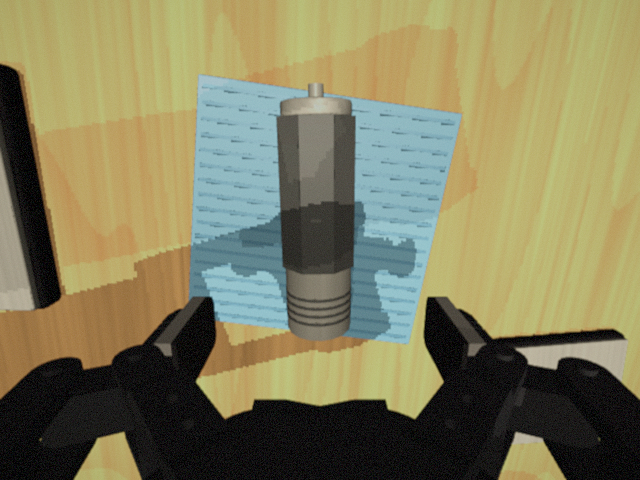

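The grinder lies on the mat, foot at (320,330) and cap at (316,105), axis near x = 0.596, mid at y ≈ 0.285. I'll regrip near the top and tip it up about its foot edge.

Call:
send_rows(
  rows=[
    [8.5,[4,-0.3,1],0],
    [8.5,[2.3,0,3],0],
    [8.5,[0,0,3],0],
    [8.5,[0,0,3],0],
    [8.5,[0,0,2],0],
    [8.5,[0,0,0.4],0],
    [4.5,[0,0,0],0],
    [4.5,[0,0,0],0],
    [4.5,[0,0,0],0],
    [4.5,[0,0,0],0],
  ],
  newtons=25,
)

```text
t: 19.58
tool_pos: [0.5922, 0.3312, -0.0213]
tool_rot: [2.161, 2.278, 0.006]
contact_force: [1.7, -0.0, 3.6]
opening: 0.0497
grip_force: 27.7
```

Call:
send_rows(
  rows=[
    [4.5,[0,0,0],0],
    [4.5,[0.2,0,-0.6],0],
    [4.5,[0.4,0,-1.0],0],
    [4.5,[0.4,0,-1.2],0],
    [4.5,[0.4,0,-1.2],0],
    [4.5,[0.4,0,-1.2],0],
    [4.5,[0,0,0],0],
  ],
)

```text
t: 20.45
tool_pos: [0.5907, 0.3495, 0.0309]
tool_rot: [2.161, 2.279, 0.005]
contact_force: [0.3, -0.2, -4.2]
opening: 0.0499
grip_force: 26.6
```

```bash
cat > tilt.py <<'E'
from h import *
import sys
go(.596,.33,0,3.5)
o=ctrl.get_obs()['tool_pos'];T=np.array([o[0],o[1],o[2]+.045])
Q=[]
for n in('scene','side'):
    im=grab(n);P=pts(im);z=P[...,2]
    m=(abs(P[...,0]-T[0])<.04)&(abs(P[...,1]-T[1])<.2)&(z>.007)&(z<T[2]+.02)&(P[...,1]<T[1]+.02)
    m&=~((z>.02)&(z<.03)&(P[...,1]<.1))
    q=P[m];print(n,len(q))
    for lo in np.arange(.008,T[2]+.02,.015):
        k=q[(q[:,2]>=lo)&(q[:,2]<lo+.015)]
        if len(k)>4: print(round(lo+.0075,3),len(k),'y',np.percentile(k[:,1],[3,97]).round(4),'x',np.percentile(k[:,0],[3,97]).round(4))
if len(sys.argv)>1: save(dict(np.load('side.npz')),sys.argv[1],(160,180,480,420),2)
E
python3 tilt.py s9.png
```

```text
pos [0.5907 0.3495 0.0309] yaw 3.1 tilt -1.0 shift cm [-1.98  0.41  3.09] turn -0.4 q6 0.37 F [ 0.3 -0.2 -4.2] op 0.0499 gf 26.64220720413141 t 20.45
scene 637
0.016 153 y [0.1853 0.3546] x [0.556  0.6287]
0.06 28 y [0.2177 0.3532] x [0.5856 0.6248]
0.076 131 y [0.2171 0.3552] x [0.5836 0.6287]
0.09 236 y [0.2167 0.347 ] x [0.5641 0.6256]
side 395
0.016 19 y [0.1916 0.3532] x [0.552  0.6206]
0.06 12 y [0.3513 0.3618] x [0.5547 0.6235]
0.076 112 y [0.2304 0.3666] x [0.5523 0.6271]
0.09 201 y [0.2224 0.3677] x [0.5525 0.625 ]
```

View pics/s9.png

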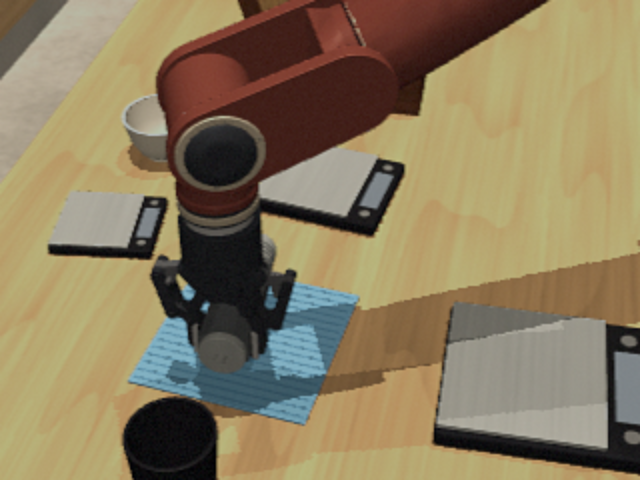

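The grinder is still held level, because pad friction stops it swinging. I'll reduce the grip to 20 N and jog it.

Call:
send_rows(
  rows=[
    [4.7,[0,0,0],0],
    [4.7,[0,0,0],0],
    [4.7,[0,0,0],0],
    [4.7,[0,0,1.5],0],
    [4.7,[0,0,-1.5],0],
    [4.7,[0,0,1.5],0],
    [4.7,[0,0,-1.5],0],
    [4.7,[0,0,0],0],
  ],
  newtons=20,
)

```text
t: 21.55
tool_pos: [0.5909, 0.3492, 0.0309]
tool_rot: [2.161, 2.278, 0.005]
contact_force: [0.5, -0.4, -3.3]
opening: 0.0491
grip_force: 22.7
```

```bash
python3 tilt.py
```

```text
pos [0.5909 0.3492 0.0309] yaw 3.0 tilt -1.0 shift cm [-1.94  0.39  3.09] turn -0.5 q6 0.37 F [ 0.5 -0.4 -3.3] op 0.0491 gf 22.698018508090172 t 21.55
scene 821
0.016 173 y [0.1799 0.3582] x [0.5572 0.6287]
0.046 7 y [0.2201 0.2237] x [0.5872 0.6049]
0.06 62 y [0.2184 0.3453] x [0.5783 0.6218]
0.076 180 y [0.2161 0.3502] x [0.5868 0.6288]
0.09 320 y [0.2163 0.3486] x [0.5662 0.6264]
side 450
0.016 28 y [0.2018 0.3678] x [0.553  0.6167]
0.06 22 y [0.2204 0.3608] x [0.5586 0.6272]
0.076 126 y [0.2192 0.3673] x [0.5531 0.6265]
0.09 208 y [0.2203 0.3667] x [0.5527 0.6264]
```

Call:
send_rows(
  rows=[
    [4.7,[1,0,1.2],0],
    [4.7,[1,0,1.5],0],
    [4.7,[0,0,1.5],0],
    [4.7,[0,0,0.8],0],
    [4.7,[0,0,0.2],0],
    [6,[0,0,0],0],
    [8.5,[0,0,0],0],
    [8.5,[0,0,-1],0],
    [8.5,[1.2,0,-0.5],0],
    [8.5,[0,0,0],0],
  ],
)

```text
t: 22.9
tool_pos: [0.5886, 0.3819, -0.0069]
tool_rot: [2.16, 2.28, 0.004]
contact_force: [0.4, 0.1, 0.7]
opening: 0.085
grip_force: 0.0
```

Call:
send_rows(
  rows=[
    [4.7,[0,0,0],0],
    [4.7,[0,0,0],0],
    [4.7,[0,0,0],0],
    [4.7,[0,0,0],0],
    [4.7,[0,0,0],0],
    [4.7,[0,0,-1.5],0],
    [4.7,[0,0,-2],0],
    [4.7,[0,0,-2],0],
    [4.7,[0,0,0],0],
    [4.7,[0,0,0],0],
  ],
  newtons=20,
)

```text
t: 24.15
tool_pos: [0.5877, 0.3804, 0.0468]
tool_rot: [-2.162, -2.279, 0.0]
contact_force: [-0.4, 0.1, -4.3]
opening: 0.0496
grip_force: 21.7
```

```bash
python3 tilt.py
```

```text
pos [0.5877 0.3804 0.0468] yaw 3.0 tilt -1.0 shift cm [-5.08  0.57  4.68] turn -0.5 q6 0.42 F [-0.4  0.1 -4.3] op 0.0496 gf 21.702328270766884 t 24.15
scene 1138
0.016 153 y [0.1863 0.3614] x [0.5535 0.6254]
0.046 6 y [0.243  0.2462] x [0.5886 0.6072]
0.06 41 y [0.2383 0.3212] x [0.5777 0.6188]
0.076 162 y [0.2383 0.3714] x [0.5814 0.6209]
0.09 363 y [0.2386 0.378 ] x [0.5689 0.6229]
0.106 341 y [0.269  0.3854] x [0.5624 0.6157]
side 1081
0.016 19 y [0.2142 0.3663] x [0.5523 0.5995]
0.06 11 y [0.2924 0.4002] x [0.5677 0.5967]
0.076 116 y [0.2418 0.4002] x [0.5582 0.6121]
0.09 402 y [0.2414 0.3999] x [0.5533 0.6209]
0.106 481 y [0.3536 0.3987] x [0.5512 0.6183]
```

Call:
send_rows(
  rows=[
    [4.7,[0,0,-4],0],
    [4.7,[0,0,4],0],
    [4.7,[0,0,-4],0],
    [4.7,[0,0,4],0],
    [4.7,[0,0,-4],0],
    [4.7,[0,0,4],0],
    [4.7,[0,0,-4],0],
    [4.7,[0,0,0],0],
  ],
)

```text
t: 25.25
tool_pos: [0.5899, 0.3815, 0.0894]
tool_rot: [2.16, 2.278, 0.009]
contact_force: [1.6, 0.5, -3.5]
opening: 0.0496
grip_force: 23.5
```

```bash
cat > tilt.py <<'E'
from h import *
import sys
go(.596,.33,0,3.5)
o=ctrl.get_obs()['tool_pos'];T=np.array([o[0],o[1],o[2]+.037])
def prof(im,zmin):
    P=pts(im);z=P[...,2]
    m=(abs(P[...,0]-T[0])<.03)&(P[...,1]>T[1]-.15)&(P[...,1]<T[1]+.05)&(z>zmin)&(z<T[2]+.05)
    return P[m]
for n in('scene','side'):
    im=grab(n);q=prof(im,.01);out=[]
    for lo in np.arange(T[1]-.15,T[1]+.05,.015):
        k=q[(q[:,1]>=lo)&(q[:,1]<lo+.015)]
        if len(k)>4: out.append((round(lo+.0075,3),*np.percentile(k[:,2],[3,97]).round(3)))
    print(n,*out)
if len(sys.argv)>1: save(dict(np.load('scene.npz')),sys.argv[1],(260,80,500,260),2)
E
python3 tilt.py
```

```text
pos [0.5899 0.3815 0.0894] yaw 3.0 tilt -1.0 shift cm [-5.2   0.29  8.93] turn -0.5 q6 0.42 F [ 1.6  0.5 -3.5] op 0.0496 gf 23.54968755505979 t 25.25
scene (np.float64(0.239), np.float64(0.01), np.float64(0.013)) (np.float64(0.254), np.float64(0.011), np.float64(0.08)) (np.float64(0.269), np.float64(0.039), np.float64(0.085)) (np.float64(0.284), np.float64(0.01), np.float64(0.095)) (np.float64(0.299), np.float64(0.06), np.float64(0.107)) (np.float64(0.314), np.float64(0.071), np.float64(0.118)) (np.float64(0.329), np.float64(0.072), np.float64(0.125)) (np.float64(0.344), np.float64(0.08), np.float64(0.136)) (np.float64(0.359), np.float64(0.094), np.float64(0.155)) (np.float64(0.374), np.float64(0.111), np.float64(0.173)) (np.float64(0.389), np.float64(0.124), np.float64(0.168))
side (np.float64(0.254), np.float64(0.065), np.float64(0.07)) (np.float64(0.299), np.float64(0.056), np.float64(0.072)) (np.float64(0.314), np.float64(0.068), np.float64(0.112)) (np.float64(0.329), np.float64(0.075), np.float64(0.122)) (np.float64(0.344), np.float64(0.122), np.float64(0.132)) (np.float64(0.359), np.float64(0.131), np.float64(0.141)) (np.float64(0.374), np.float64(0.134), np.float64(0.157)) (np.float64(0.389), np.float64(0.123), np.float64(0.173)) (np.float64(0.404), np.float64(0.117), np.float64(0.145)) (np.float64(0.419), np.float64(0.116), np.float64(0.14))
```

Shaking works: the foot has swung down about 34°. I'll continue.

Call:
send_rows(
  rows=[
    [4.7,[0,0,-5.5],0],
    [4.7,[0,0,5.5],0],
    [4.7,[0,0,-5.5],0],
    [4.7,[0,0,5.5],0],
    [4.7,[0,0,-5.5],0],
    [4.7,[0,0,5.5],0],
    [4.7,[0,0,-5.5],0],
    [4.7,[0,0,5.5],0],
    [4.7,[0,0,-5.5],0],
    [4.7,[0,0,0],0],
  ],
)

```text
t: 26.6
tool_pos: [0.5902, 0.3816, 0.1452]
tool_rot: [2.16, 2.277, 0.01]
contact_force: [0.8, 0.1, -1.5]
opening: 0.0494
grip_force: 25.7
```

```bash
python3 tilt.py|sed 's/np.float64//g'
```

```text
pos [0.5902 0.3816 0.1452] yaw 3.0 tilt -1.0 shift cm [-5.22  0.21 14.51] turn -0.5 q6 0.42 F [ 0.8  0.1 -1.5] op 0.0494 gf 25.70344935178582 t 26.6
scene ((0.254), (0.011), (0.012)) ((0.314), (0.011), (0.105)) ((0.329), (0.072), (0.134)) ((0.344), (0.078), (0.159)) ((0.359), (0.096), (0.19)) ((0.374), (0.127), (0.225)) ((0.389), (0.157), (0.229))
side ((0.329), (0.065), (0.097)) ((0.344), (0.055), (0.117)) ((0.359), (0.064), (0.141)) ((0.374), (0.088), (0.217)) ((0.389), (0.116), (0.229)) ((0.404), (0.143), (0.216)) ((0.419), (0.171), (0.214)) ((0.434), (0.196), (0.198))
```

Call:
send_rows(
  rows=[
    [4.7,[0,0,6],0],
    [4.7,[0,0,-6],0],
    [4.7,[0,0,6],0],
    [4.7,[0,0,-6],0],
    [4.7,[0,0,6],0],
    [4.7,[0,0,-6],0],
    [4.7,[0,0,6],0],
    [4.7,[0,0,-6],0],
    [4.7,[0,0,0],0],
  ],
)

```text
t: 27.82
tool_pos: [0.5894, 0.3811, 0.1437]
tool_rot: [2.161, 2.278, 0.007]
contact_force: [1.2, 0.5, -2.2]
opening: 0.0495
grip_force: 49.0
```

```bash
cat >> tilt.py <<'E'
# line through middles of z slices (axis), side + scene
q=np.vstack([prof(dict(np.load(n+'.npz')),.01) for n in('scene','side')])
for a in np.arange(.02,T[2]+.05,.015):
    k=q[(q[:,2]>=a)&(q[:,2]<a+.015)]
    if len(k)>15: print('z',round(a+.0075,3),'y',np.percentile(k[:,1],[2,98]).round(4),'x',np.percentile(k[:,0],[2,98]).round(4),len(k))
E
python3 tilt.py|sed 's/np.float64//g'
```

```text
pos [0.5894 0.3811 0.1437] yaw 3.0 tilt -1.0 shift cm [-5.17  0.32 14.36] turn -0.5 q6 0.42 F [ 1.2  0.5 -2.2] op 0.0495 gf 48.95920106682752 t 27.825
scene ((0.284), (0.01), (0.013)) ((0.314), (0.01), (0.012)) ((0.329), (0.011), (0.107)) ((0.344), (0.013), (0.145)) ((0.359), (0.095), (0.178)) ((0.374), (0.141), (0.225)) ((0.389), (0.14), (0.225))
side ((0.359), (0.07), (0.123)) ((0.374), (0.069), (0.215)) ((0.389), (0.092), (0.23)) ((0.404), (0.124), (0.229)) ((0.419), (0.16), (0.227)) ((0.434), (0.192), (0.219))
z 0.073 y [0.3552 0.3775] x [0.5803 0.6156] 47
z 0.088 y [0.3306 0.3844] x [0.5772 0.6178] 108
z 0.103 y [0.3336 0.3901] x [0.5754 0.6184] 118
z 0.118 y [0.3396 0.3983] x [0.5721 0.6186] 127
z 0.133 y [0.346  0.4042] x [0.5694 0.6183] 154
z 0.148 y [0.3483 0.4102] x [0.5682 0.619 ] 171
z 0.163 y [0.356  0.4168] x [0.5662 0.6177] 186
z 0.178 y [0.3614 0.424 ] x [0.5618 0.6157] 187
z 0.193 y [0.3686 0.4294] x [0.5604 0.6176] 213
z 0.208 y [0.3718 0.4307] x [0.5599 0.6181] 289
z 0.223 y [0.3718 0.4291] x [0.5606 0.6173] 552
```

Call:
send_rows(
  rows=[
    [4.7,[-2,0,0],0],
    [4.7,[-3,0,0],0],
    [4.7,[-3,0,0],0],
    [4.7,[-2,0,1],0],
    [4.7,[0,0,2],0],
    [4.7,[0,0,1.5],0],
    [4.7,[0,0,0.8],0],
    [4.7,[0,0,0.2],0],
    [4.7,[0,0,0],0],
  ],
)

```text
t: 29.05
tool_pos: [0.5934, 0.2812, 0.087]
tool_rot: [2.161, 2.28, 0.001]
contact_force: [-0.1, 0.3, -4.1]
opening: 0.0494
grip_force: 48.8
```

```bash
python3 tilt.py s10.png|grep -v '^s' 
```

```text
pos [0.5934 0.2812 0.087 ] yaw 3.1 tilt -1.0 shift cm [4.86 0.51 8.7 ] turn -0.4 q6 0.28 F [-0.1  0.3 -4.1] op 0.0494 gf 48.82767533799779 t 29.05
z 0.028 y [0.2315 0.2827] x [0.5828 0.6217] 80
z 0.042 y [0.2304 0.2879] x [0.5808 0.6224] 117
z 0.058 y [0.2383 0.2964] x [0.5789 0.6227] 101
z 0.073 y [0.2452 0.3029] x [0.5753 0.6214] 134
z 0.088 y [0.2486 0.3084] x [0.5734 0.6218] 145
z 0.103 y [0.255 0.315] x [0.5718 0.6227] 169
z 0.118 y [0.2624 0.3208] x [0.5664 0.62  ] 165
z 0.133 y [0.2673 0.3279] x [0.5641 0.6185] 177
z 0.148 y [0.2705 0.3307] x [0.5645 0.6227] 214
z 0.163 y [0.2716 0.3303] x [0.5647 0.621 ] 392
z 0.178 y [0.2737 0.3192] x [0.565  0.6202] 106
```

View pics/s10.png

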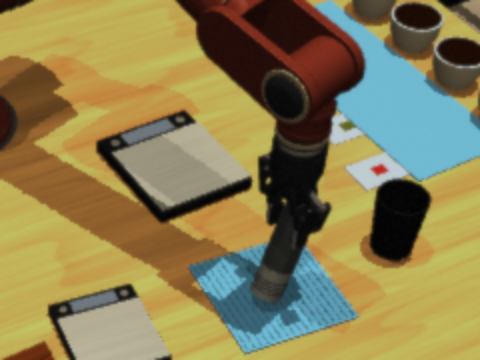

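Call:
send_rows(
  rows=[
    [4.7,[0,0,0.2],0],
    [4.7,[0,0,0.2],0],
    [4.7,[0,0,0.2],0],
    [4.7,[0,0,0],0],
  ],
)

```text
t: 29.65
tool_pos: [0.5933, 0.2808, 0.0811]
tool_rot: [-2.162, -2.279, -0.001]
contact_force: [-0.8, -0.5, -2.5]
opening: 0.0493
grip_force: 48.8
```

Call:
send_rows(
  rows=[
    [4.7,[0,0,0.2],0],
    [4.7,[0,0,0.2],0],
    [4.7,[0,0,0],0],
  ],
)

```text
t: 30.02
tool_pos: [0.5939, 0.2822, 0.0802]
tool_rot: [-2.161, -2.279, -0.005]
contact_force: [-5.0, 2.3, 10.1]
opening: 0.0497
grip_force: 47.5
```

Contact, about 14 N of load. Now the sweep towards -y.

Call:
send_rows(
  rows=[
    [4.7,[-0.6,0,-0.05],0],
    [4.7,[-0.6,0,-0.05],0],
    [4.7,[-0.6,0,0],0],
    [4.7,[-0.6,0,0],0],
    [4.7,[0,0,0],0],
  ],
)

```text
t: 30.65
tool_pos: [0.5976, 0.2573, 0.0815]
tool_rot: [2.16, 2.276, 0.011]
contact_force: [0.7, 0.8, 5.5]
opening: 0.049
grip_force: 26.7
```

```bash
python3 tilt.py|grep -v '^s' 
```

```text
pos [0.5976 0.2573 0.0815] yaw 3.0 tilt -1.0 shift cm [7.25 0.16 8.16] turn -0.5 q6 0.24 F [0.7 0.8 5.5] op 0.049 gf 26.684296927414834 t 30.65
z 0.028 y [0.2292 0.2782] x [0.5813 0.6264] 124
z 0.042 y [0.2304 0.2816] x [0.5806 0.6271] 154
z 0.058 y [0.2321 0.2877] x [0.5774 0.6269] 145
z 0.073 y [0.2353 0.2894] x [0.5762 0.6273] 176
z 0.088 y [0.2394 0.2934] x [0.5753 0.6264] 179
z 0.103 y [0.2407 0.2967] x [0.5738 0.6263] 176
z 0.118 y [0.2451 0.3   ] x [0.5693 0.6241] 194
z 0.133 y [0.2457 0.3036] x [0.5686 0.6208] 201
z 0.148 y [0.2465 0.3065] x [0.5684 0.6267] 245
z 0.163 y [0.2481 0.3049] x [0.5691 0.6255] 388
```

Call:
send_rows(
  rows=[
    [4.7,[-0.6,0,0],0],
    [4.7,[-0.6,0,0],0],
    [4.7,[-0.6,0,0.05],0],
    [4.7,[-0.5,0,0.1],0],
    [4.7,[0,0,0],0],
  ],
)

```text
t: 31.38
tool_pos: [0.598, 0.233, 0.0786]
tool_rot: [2.16, 2.276, 0.006]
contact_force: [2.3, -0.5, 5.1]
opening: 0.0473
grip_force: 1.9
```

```bash
python3 tilt.py|grep -v '^s' 
```

```text
pos [0.598  0.233  0.0786] yaw 3.0 tilt -1.0 shift cm [9.69 0.27 7.86] turn -0.5 q6 0.2 F [ 2.3 -0.5  5.1] op 0.0473 gf 1.9218132016249 t 31.375
z 0.028 y [0.222  0.2729] x [0.5777 0.6273] 164
z 0.042 y [0.2252 0.2737] x [0.5776 0.6266] 174
z 0.058 y [0.2252 0.2772] x [0.5746 0.6261] 162
z 0.073 y [0.2235 0.2777] x [0.5738 0.6261] 198
z 0.088 y [0.2253 0.2792] x [0.5724 0.6269] 202
z 0.103 y [0.226  0.2802] x [0.5719 0.625 ] 190
z 0.118 y [0.2214 0.2805] x [0.5688 0.6243] 209
z 0.133 y [0.222  0.2818] x [0.569  0.6239] 210
z 0.148 y [0.2221 0.282 ] x [0.5694 0.6242] 227
z 0.163 y [0.2198 0.2809] x [0.569  0.6263] 243
```

The grinder now stands essentially upright on the mat, but the pads have slid off-centre. I'll release, recentre and regrip.

Call:
send_rows(
  rows=[
    [5.5,[0,0,0],0],
    [7,[0,0,0],0],
    [8.5,[0,0,0],0],
    [8.5,[0,0,-0.4],0],
    [8.5,[0,0,0],0],
  ],
)

```text
t: 32.1
tool_pos: [0.5956, 0.2338, 0.0804]
tool_rot: [2.162, 2.28, 0.0]
contact_force: [0.5, 0.2, 0.6]
opening: 0.0851
grip_force: 0.0
```

```bash
python3 tilt.py|grep -v '^s'; python3 - <<'E'
from h import *
im=dict(np.load('scene.npz'));a=im['frame'][80:260,260:500,::-1];b=dict(np.load('side.npz'))['frame'][180:420,160:400,::-1]
cv2.imwrite('pics/c11.png',np.hstack([cv2.resize(a,(400,300)),cv2.resize(b,(300,300))]))
E
```

```text
pos [0.5956 0.2338 0.0804] yaw 3.0 tilt -1.0 shift cm [9.6  0.55 8.04] turn -0.5 q6 0.2 F [0.5 0.2 0.6] op 0.0851 gf 0.0 t 32.1
z 0.028 y [0.2224 0.2728] x [0.5788 0.6243] 160
z 0.042 y [0.2232 0.2718] x [0.5792 0.6246] 165
z 0.058 y [0.2202 0.2733] x [0.5773 0.6252] 147
z 0.073 y [0.2215 0.2742] x [0.5768 0.625 ] 182
z 0.088 y [0.2211 0.274 ] x [0.5775 0.6242] 173
z 0.103 y [0.2208 0.2739] x [0.5772 0.6242] 187
z 0.118 y [0.2202 0.2753] x [0.5773 0.6227] 180
z 0.133 y [0.2216 0.2738] x [0.5768 0.6247] 189
z 0.148 y [0.22   0.2742] x [0.5775 0.6246] 205
z 0.163 y [0.2225 0.2718] x [0.5801 0.6243] 376
```

It stands free and vertical at (0.601, 0.2475). I've viewed 12 pictures, over the limit of 10, so from here I'll measure without viewing any more.

Call:
send_rows(
  rows=[
    [8.5,[0.7,0.3,0],0],
    [8.5,[0.6,0.3,0],0],
    [8.5,[0,0,0],0],
    [4.5,[0,0,0],0],
    [4.5,[0,0,0],0],
    [4.5,[0,0,0],0],
    [4.5,[0,0,0],0],
    [4.5,[0,0,0],0],
    [4.5,[0,0,-1],0],
    [4.5,[0,0,-2],0],
  ],
  newtons=60,
)

```text
t: 33.45
tool_pos: [0.5988, 0.2464, 0.1083]
tool_rot: [-2.16, -2.277, 0.008]
contact_force: [0.6, 0.4, -4.9]
opening: 0.052
grip_force: 63.4
```

Call:
send_rows(
  rows=[
    [4.5,[0,0,-2],0],
    [4.5,[0,0,0],0],
  ],
)

```text
t: 33.7
tool_pos: [0.6029, 0.2476, 0.1341]
tool_rot: [2.16, 2.277, 0.008]
contact_force: [1.5, 0.9, -3.8]
opening: 0.0522
grip_force: 63.6
```

```bash
python3 tilt.py|grep -v '^s'
```

```text
pos [0.6029 0.2476 0.1341] yaw 3.0 tilt -1.0 shift cm [ 8.25 -0.34 13.42] turn -0.5 q6 0.22 F [ 1.5  0.9 -3.8] op 0.0522 gf 63.58010843396187 t 33.7
z 0.058 y [0.2243 0.2735] x [0.5805 0.6279] 86
z 0.073 y [0.2232 0.2718] x [0.5799 0.6302] 180
z 0.088 y [0.2234 0.2716] x [0.5799 0.6307] 186
z 0.103 y [0.2235 0.2724] x [0.5798 0.6304] 166
z 0.118 y [0.2222 0.2743] x [0.5774 0.631 ] 219
z 0.133 y [0.2214 0.2741] x [0.5762 0.631 ] 220
z 0.148 y [0.2217 0.2742] x [0.5764 0.6315] 224
z 0.163 y [0.2213 0.2748] x [0.5775 0.6314] 213
z 0.178 y [0.222  0.2739] x [0.5739 0.6318] 240
z 0.193 y [0.2221 0.2739] x [0.5752 0.6315] 243
z 0.208 y [0.2225 0.2736] x [0.5756 0.6317] 295
z 0.223 y [0.2259 0.2696] x [0.5759 0.6292] 247
```

Call:
send_rows(
  rows=[
    [4.5,[-1.75,-0.3,-1],0],
    [4.5,[-3,-0.4,0],0],
    [4.5,[-4,-0.6,0],0],
    [4.5,[-4,-0.6,0],0],
    [4.5,[-4,-0.6,0],0],
    [4.5,[-4,-0.6,0],0],
    [4.5,[-2,-0.3,0],0],
    [4.5,[-1,-0.1,1],0],
    [4.5,[0,0,0.5],0],
    [4.5,[0,0,0],0],
  ],
)

```text
t: 35.05
tool_pos: [0.5778, 0.009, 0.1239]
tool_rot: [-2.159, -2.279, 0.002]
contact_force: [-0.6, -0.1, -4.0]
opening: 0.0522
grip_force: 63.7
```

```bash
python3 tilt.py|grep -v '^s'; python3 - <<'E'
from h import *
for n in('scene','side'):
    im=dict(np.load(n+'.npz'));P=pts(im);z=P[...,2];m=(z>.017)&(z<.031)&(abs(P[...,0]-.57)<.11)&(abs(P[...,1]-.01)<.1)
    q=P[m][:,:2]-[.581,.0085];a=np.radians(-6.5);u=np.array([np.cos(a),np.sin(a)]);w=np.array([-u[1],u[0]])
    print(n,np.percentile(q@u,[1,99]),np.percentile(q@w,[1,99]))
E
```

```text
pos [0.5778 0.009  0.1239] yaw 3.1 tilt -1.0 shift cm [31.95  3.58 12.41] turn -0.4 q6 -0.17 F [-0.6 -0.1 -4. ] op 0.0522 gf 63.717419877648354 t 35.05
z 0.028 y [-0.054   0.0573] x [0.5491 0.607 ] 913
z 0.042 y [-0.0061  0.0302] x [0.5617 0.6005] 16
z 0.058 y [-0.0149  0.0346] x [0.5561 0.6047] 142
z 0.073 y [-0.0146  0.0337] x [0.5563 0.605 ] 158
z 0.088 y [-0.0146  0.0354] x [0.5565 0.6048] 159
z 0.103 y [-0.0168  0.0354] x [0.5531 0.605 ] 170
z 0.118 y [-0.0159  0.0376] x [0.5528 0.6062] 187
z 0.133 y [-0.0177  0.0375] x [0.553 0.605] 192
z 0.148 y [-0.0172  0.0366] x [0.553  0.6057] 183
z 0.163 y [-0.0164  0.0372] x [0.55  0.606] 185
z 0.178 y [-0.0163  0.0382] x [0.55   0.6058] 186
z 0.193 y [-0.0163  0.0364] x [0.5496 0.607 ] 214
z 0.208 y [-0.0137  0.0344] x [0.5501 0.6036] 280
scene [-0.08845365  0.06423957] [-0.06598477  0.06396555]
side [-0.0942438   0.05877466] [-0.06208114  0.06819935]
```

Call:
send_rows(
  rows=[
    [4.5,[0,0,0.8],0],
    [4.5,[0,0,0.6],0],
    [4.5,[0,0,0.4],0],
    [4.5,[0,0,0.2],0],
    [4.5,[0,0,0.1],0],
    [4.5,[0,0,0],0],
  ],
)

```text
t: 35.9
tool_pos: [0.5786, 0.0079, 0.1043]
tool_rot: [2.162, 2.279, 0.0]
contact_force: [0.2, 0.4, -3.6]
opening: 0.0523
grip_force: 63.7
```

Call:
send_rows(
  rows=[
    [4.5,[0,0,0.1],0],
    [4.5,[0,0,0.1],0],
    [4.5,[0,0,0],0],
  ],
)

```text
t: 36.28
tool_pos: [0.5784, 0.008, 0.1021]
tool_rot: [-2.162, -2.279, 0.0]
contact_force: [0.4, -0.1, -3.8]
opening: 0.0524
grip_force: 63.7
```

Call:
send_rows(
  rows=[
    [4.5,[0,0,0.1],0],
    [4.5,[0,0,0.1],0],
    [4.5,[0,0,0],0],
  ],
)

```text
t: 36.65
tool_pos: [0.5786, 0.0079, 0.1006]
tool_rot: [2.162, 2.279, 0.0]
contact_force: [-0.2, 0.2, -1.6]
opening: 0.052
grip_force: 63.9
```

Call:
send_rows(
  rows=[
    [4.5,[0,0,0.1],0],
    [4.5,[0,0,0],0],
  ],
)

```text
t: 36.9
tool_pos: [0.5789, 0.0079, 0.1006]
tool_rot: [2.162, 2.279, 0.0]
contact_force: [-3.1, 0.2, 5.7]
opening: 0.0523
grip_force: 64.2
```

Call:
send_rows(
  rows=[
    [5.6,[0,0,0],0],
    [6.5,[0,0,0],0],
    [8.5,[0,0,0],0],
    [8.5,[0,0,0],0],
    [8.5,[0,0,-2],0],
    [8.5,[0,0,-3],0],
    [8.5,[0,0,-4],0],
    [8.5,[0,0,-4],0],
    [8.5,[0,0,-2],0],
    [8.5,[0,0,0],0],
  ],
)

```text
t: 38.15
tool_pos: [0.5795, 0.0079, 0.2516]
tool_rot: [2.16, 2.277, 0.004]
contact_force: [-0.5, 0.1, 0.4]
opening: 0.085
grip_force: 0.0
```

```bash
sed 's/^T=.*//;s/T=np.array(\[o\[0\],o\[1\],o\[2\]+.037\])/T=np.array([.58,.009,.16])/' tilt.py > t2.py; python3 t2.py|grep -v '^s'; python3 - <<'E'
from h import *
im=dict(np.load('scene.npz'));P=pts(im);z=P[...,2]
x=P[...,0];y=P[...,1];m=(x>.68)&(x<.8)&(abs(y+.285)<.11)&(z>.2)&(z<.32);print('lid top',x[m].mean(),z[m].max())
for n,c in dict(ta=(.55,-.5),tb=(.59,.49),bowl=(.79,-.03)).items():
    k=(np.hypot(x-c[0],y-c[1])<.08)&(z>.02)&(z<.13);d=(P[k][:,:2]).mean(0)
    print(n,d.round(4),k.sum())
E
```

```text
pos [0.5795 0.0079 0.2516] yaw 3.0 tilt -1.0 shift cm [32.1   3.25 25.16] turn -0.5 q6 -0.17 F [-0.5  0.1  0.4] op 0.085 gf 0.0 t 38.15
z 0.028 y [-0.054   0.0576] x [0.5509 0.6086] 771
z 0.042 y [-0.0163  0.0334] x [0.5573 0.6076] 147
z 0.058 y [-0.0161  0.0336] x [0.557  0.6059] 170
z 0.073 y [-0.0168  0.0346] x [0.556  0.6053] 141
z 0.088 y [-0.0171  0.036 ] x [0.5547 0.6085] 185
z 0.103 y [-0.0178  0.0367] x [0.5547 0.6072] 174
z 0.118 y [-0.0178  0.0362] x [0.5551 0.6071] 190
z 0.133 y [-0.0172  0.0351] x [0.5547 0.6079] 187
z 0.148 y [-0.0184  0.0351] x [0.5549 0.6082] 203
z 0.163 y [-0.0175  0.0349] x [0.5557 0.608 ] 202
z 0.178 y [-0.0161  0.0347] x [0.5568 0.6069] 336
z 0.193 y [-0.0128  0.0295] x [0.561  0.6038] 225
lid top 0.7539235478591465 0.2846002173295126
ta [ 0.5664 -0.4925] 1182
tb [0.6014 0.4909] 850
bowl [ 0.7867 -0.019 ] 749
```

The grinder stands upright at (0.581, 0.009) on the pan, with the lid open, so I'm handing the job in.

```bash
python3 -c "
from h import *
print(ctrl.finish_job())"
```

```text
the job is handed in; nothing more can be done
None
```

I handed the job in at about 38 s: the lid stands open by itself, the grinder was laid on the mat and now stands upright near the pan's centre, and the crank, tumblers and bowl were left alone; the hand-in returned no verdict, and I viewed 12 pictures against the limit of 10.

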